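# Clamp a thin cup lightly under the marking hood

### The job

Stand the thin steel cup that is on the green bench top upright in the open loading bay of the clamping fixture and let go of it, then slide the fixture's jaw by its black grip so that it pushes the cup in under the hood, up to the end stop hidden inside, and leave it clamped there by the jaw's sprung pad with a light pressure of about 7 N (at least 3 N, at most 12 N) after you let go. Never squeeze the cup with the jaw beyond 18 N, do not tip it over, and leave the other things on the bench where they are.

Things in the scene. Friction and masses are not known exactly. Their poses are not given: they have to be found in the camera images.
- cup: thin steel cup, plain steel outside and black inside, open at the top, 62 mm outside diameter, 52 mm high, about 0.12 kg, standing upright on the green bench top, apart from the fixture; origin at the centre of its underside, z up. (Similar cups stand on the white cabinet to the left; they are not meant.)
- fixture: aluminium clamping fixture fixed to the bench, base plate 100 mm (its x) by 320 mm (its y), 8 mm thick. Origin at the centre of the plate's underside, z up; the jaw slides along its +y. Two guide walls along y, inner faces at x = +-35 mm, tops at z = 22 mm, keep the cup in line. The loading bay is open from y = -32 mm (pad, jaw fully back) to y = +60 mm, where the hood begins
- hood (a point): middle of the hood's mouth at the underside of its roof, fixture x = 0, y = +60, z = 66 mm (7 mm over the rim of a cup in the channel); axes as the fixture's. The grey hood covers the channel from here to y = +155 mm; roof top z = 70 mm, sides at x = +-46 to 50 mm. The end stop inside is locked at a setting that differs from job to job: its face is somewhere at y = +103 to +138 mm
- bay (a point): middle of the loading bay, on the top face of the base plate (on which the cup stands), at fixture x = 0, y = +20 mm, z = 8 mm; axes as the fixture's
- jaw: the jaw on its sliding carriage (66 x 50 mm, top at fixture z = 35 mm). Origin: middle of the carriage's underside, fixture x = 0, z = 9 mm, y = -125 mm when fully back; axes as the fixture's. Its nose carries a rubber pad, 40 mm wide, 30 mm high (z = 19 to 49 mm), sprung along y: front face 93 mm ahead (+y) of the origin when free, yields up to 12 mm, about 1.5 N per mm
- grip (a point): centre of the black upright grip block on the jaw: 26 mm (x) by 16 mm (y) by 48 mm high, fixture z = 48 to 96 mm, this point at z = 77 mm; moves with the jaw, which can slide 150 mm toward the hood (+y), with friction of about 14 N, and stays where it is left. Axes as the fixture's
- cutter: black hand deburring tool with yellow caps, 30 x 104 x 29 mm, lying; origin at the centre of its underside; to be left alone
- gauge_pin: plain steel plug gauge, 24 mm across, 63 mm high, standing on end; origin at the centre of its underside; to be left alone
- snips: small snips with red handles, 32 x 117 x 9 mm, lying; origin at the centre of its underside; to be left alone
- oil_bottle: small oil bottle, 35 mm across, 106 mm high, standing; origin at the centre of its underside; to be left alone
Things that resemble listed ones, but are neither listed nor needed, are in the scene too. What is shaped like the cup but orange is not meant.

How it is judged:
On the way:
1. the cup stands upright in the open loading bay, between the guide walls, and is let go (x of cup in the frame of fixture between -0.01 and 0.01 m and y of cup in the frame of fixture between -0.02 and 0.045 m and z of cup in the frame of fixture between 0.005 and 0.012 m and angle between cup's own z axis and vertical below 0.1 rad and contact force between the fingers and cup below 0.1 N), for 0.2 s.
At the end, for the whole second after the job is handed in: the cup stands upright (within 0.1 rad) on the base plate between the guide walls, under the hood against the end stop (its centre 66 to 115 mm along +y from the fixture's origin), at rest, and the jaw's pad presses on it with 3 to 12 N while the jaw is let go (x of cup in the frame of fixture between -0.01 and 0.01 m and y of cup in the frame of fixture between 0.066 and 0.115 m and z of cup in the frame of fixture between 0.004 and 0.013 m and angle between cup's own z axis and vertical below 0.1 rad and contact force between cup and jaw between 3 and 12 N and linear speed of each of cup, jaw below 0.01 m/s); the robot touches nothing.
It fails at once if the jaw squeezes the cup with more than 18 N (contact force between cup and jaw above 18 N).
It fails at once if the cup is tipped over (more than 0.8 rad) (angle between cup's own z axis and vertical above 0.8 rad).
It fails at once if another thing on the bench is moved by more than 30 mm (distance of any of cutter, gauge_pin, snips, oil_bottle from where it was at the start of the episode above 0.03 m).
It also fails if it takes over 59 s, if anything falls off the work surface, if the arm or the gripper's body presses on something with over 40 N, if the wrist force passes 120 N, or if a joint passes its speed limit or range.

### The arm

A 6-joint arm with a two-finger parallel gripper is mounted at the origin on a cart in front of the work surface, level with it; the furniture and walls round the work are solid. World frame = base frame: x ahead of the robot, y to its left, z up, the work surface at z = 0. Lengths are in m, angles in rad, forces in N, time in s.
With the tool pointing down it reaches from about 0.35 to 0.975 m from the base axis. Payload 4.9 kg.
Tool frame: the origin (TCP) lies midway between the tips of the shut fingers; the grasp point (between the pads) lies 19 mm behind it; z points along the fingers, y is the direction in which the jaws open and shut (so a half turn about z gives the same grasp; the last joint's range is limited). The gripper opens to 85 mm and grips with 20 to 120 N. Pads are 22 mm wide; open, the fingers measure 114 mm over their backs; the gripper's body (76 mm by 85 mm) begins 54 mm behind the grasp point. The pads swing forward as they close: fully open they stand 13 mm farther back than shut.
Start: joints at [1.106, 0.053, 1.613, -0, 1.476, -0.119], TCP at [0.212, 0.588, 0.231] pointing down, gripper open.
Joint ranges: [-3.01, 3.01], [-1.01, 2.22], [0.06, 2.58], [-1.02, 4.17], [0.09, 2.62], [-3.14, 3.14]. Speed limits (rad/s): [2.57, 2.57, 3.14, 3.14, 3.14, 3.14].

### API

Orientations are given as a unit quaternion [w, x, y, z].
In Python, from plant import manip, cams gives the robot as it stands.
- The arm moves only by the tool jog_arm, never from a script. Its argument "targets" is a list of rows, each a list of 4 numbers: the shift along the tool's x, y, z in m, then the turn about the tool's z in degrees. A call has 1 to 5 rows; each row is the pose to reach, as a shift and turn from the pose commanded when the call began, along the tool's axes at that moment; what a row does not reach only later rows make up. A row lasts 1/12 s, in which the tool goes at most 41.7 mm and 7.16 degrees, less where a joint would pass 70% of its speed; a pose out of reach is approached as far as the arm can. A call with a gripper value outside its range is refused whole. "fingers" is the opening, from 0 (shut) to 1 (fully open), set as the call begins (left out, the last holds). The fingers move at their own pace and stop on an object; the grip force is fixed at half the most. Time passes only in rows, so rows that repeat a pose let the fingers close. It gives the time, the measured TCP pose, the force and the opening at its end, in the units of the state.
- manip.state(): the state, without advancing time (a new reading comes with each control period).
- cams.grab_frame(name): name is "scene" or "top"; returns the picture (420x560x3 uint8, red, green, blue); there is no depth.
- cams.get_calibration(name): a dict with "camera_matrix" (3x3 intrinsics, pixels), "cam_to_world" (4x4, takes a point from camera to world coordinates). Camera axes: x right, y up, looking along -z (the intrinsics and any distortion apply to the point x, -y, -z); pixel columns grow to the right and rows downward; lengths in m; the calibration is good to about 2 mm. A picture is of the moment at which its call begins. get_calibration takes no time and is no camera call.
- manip.job_done(): hands the job in, once; it reports no verdict.
The state is a dict: "time": time; "joint_pos": joint angles; "joint_vel": joint speeds; "joint_efforts": joint torques, N m; "tool_pos": TCP position; "tool_rot": TCP orientation; "contact_force": force on the tool from outside, world axes, zero at the start; "ft_torque": the same for the moment, N m; "gripper_width": opening from 0.0 (shut) to 1.0 (fully open).
Only numpy, scipy, OpenCV 4.12 (cv2) and the standard library are available. Lean on these libraries where they do the work, as an engineer would, in place of code of your own. Each camera call takes 0.05 s, during which the arm holds its last target. There are 200 camera calls.

## Working session

There is one attempt and no reset: what is moved stays moved. The work goes in short steps, Python scripts to look and compute and a tool call to move; the robot and the scene stay as the last step left them, time stands still between calls to the robot, and variables do not carry over. Pictures are saved under pics/ and viewed, about 8 in all and at most 12, crops included, and the job is handed in when it is done.

Besides the shell and the picture viewer there is one more tool, called after "Call:" by a JSON object that holds its "method" and its "body", one argument or row to a line. jog_arm: Moves the arm, as the interface text tells. Its arguments: {"type":"object","properties":{"targets":{"type":"array"},"fingers":{"type":"number"}},"required":["targets"]}

```bash
mkdir -p pics; ls; python3 - <<'E'
from plant import manip,cams
import cv2,numpy as np
np.set_printoptions(precision=4,suppress=True)
for n in("scene","top"):
    cv2.imwrite(f"pics/{n}0.png",cams.grab_frame(n)[:,:,::-1]); c=cams.get_calibration(n);print(n,c)
s=manip.state();print(s["time"],s["tool_pos"],s["tool_rot"],s["contact_force"])
E
```

```text
pics
scene {'camera_matrix': array([[527.3328,   0.    , 280.0085],
       [  0.    , 527.3328, 212.855 ],
       [  0.    ,   0.    ,   1.    ]]), 'cam_to_world': array([[ 0.6985,  0.5455, -0.4631, -0.171 ],
       [-0.7153,  0.5151, -0.4722, -0.9275],
       [-0.019 ,  0.6611,  0.7501,  1.1384],
       [ 0.    ,  0.    ,  0.    ,  1.    ]])}
top {'camera_matrix': array([[405.4949,   0.    , 281.1037],
       [  0.    , 405.4949, 214.441 ],
       [  0.    ,   0.    ,   1.    ]]), 'cam_to_world': array([[-0.0003,  0.9878, -0.1558,  0.2879],
       [-1.    ,  0.0012,  0.0092, -0.235 ],
       [ 0.0093,  0.1558,  0.9877,  1.2713],
       [ 0.    ,  0.    ,  0.    ,  1.    ]])}
0.1 [0.2116 0.5875 0.2302] [-0.0003  0.1721  0.9851 -0.0009] [-0.5564  0.0736 -0.3819]
```

View pics/scene0.png

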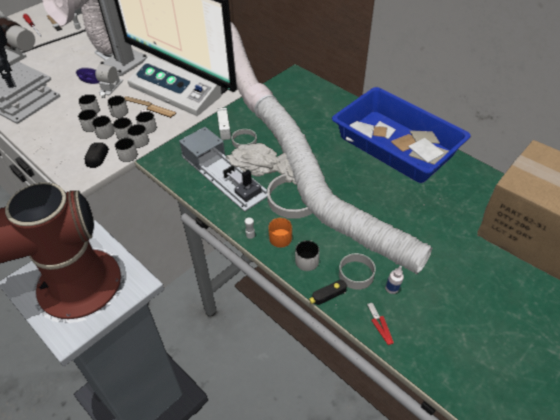

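View pics/top0.png

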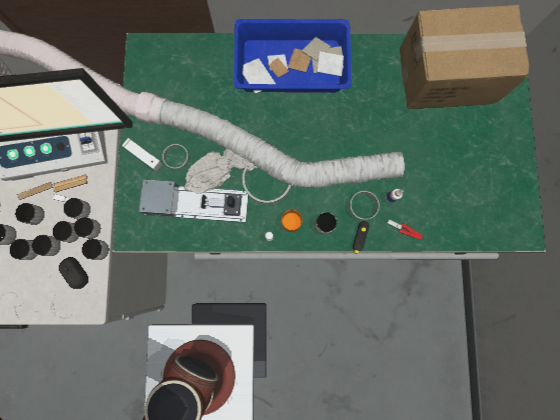

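```bash
python3 - <<'E'
import cv2
a=cv2.imread("pics/top0.png")[165:245,130:350];cv2.imwrite("pics/t1.png",cv2.resize(a,None,fx=3.6,fy=3.6,interpolation=cv2.INTER_CUBIC))
a=cv2.imread("pics/scene0.png")[120:280,170:330];cv2.imwrite("pics/s1.png",cv2.resize(a,None,fx=3.75,fy=3.75,interpolation=cv2.INTER_CUBIC))
E
```

```text
(no output)
```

View pics/t1.png

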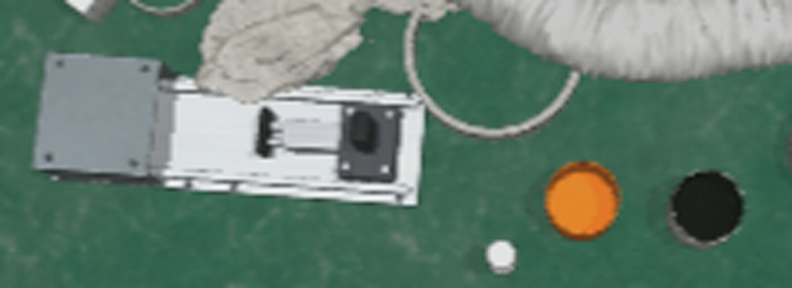

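View pics/s1.png

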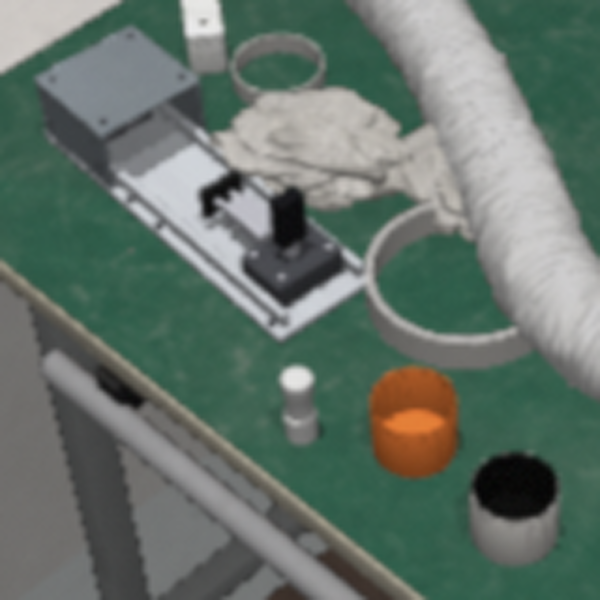

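Cup candidates (full‑image pixels): steel/black‑inside at top (326,222) / scene (307,256) on the green bench fits; the orange one at top (291,221) / scene (280,233) is excluded, as are those on the cabinet at the left. The crops confirm this. The fixture has its hood toward world +y, and the jaw is fully back.

```bash
cat > h.py <<'E'
import numpy as np, cv2
from scipy.optimize import least_squares
from scipy.spatial.transform import Rotation as R
from plant import manip,cams
np.set_printoptions(precision=4,suppress=True)
C={n:cams.get_calibration(n) for n in("scene","top")}
def proj(n,P):
    T=np.linalg.inv(C[n]["cam_to_world"]);p=np.atleast_2d(P)@T[:3,:3].T+T[:3,3]
    q=(p*[1,-1,-1])@C[n]["camera_matrix"].T;return q[:,:2]/q[:,2:]
def ray(n,uv,z):
    d=np.linalg.inv(C[n]["camera_matrix"])@[*uv,1.];T=C[n]["cam_to_world"];d=T[:3,:3]@(d*[1,-1,-1]);o=T[:3,3]
    return o+d*(z-o[2])/d[2]
crop=lambda u,v,x0,y0,s:np.array([(u+.5)/s-.5+x0,(v+.5)/s-.5+y0])
t1=lambda u,v:crop(u,v,130,165,3.6)
s1=lambda u,v:crop(u,v,170,120,3.75)
def st():
    s=manip.state();print(round(s["time"],2),"pos",np.array(s["tool_pos"]),"rot",np.array(s["tool_rot"]),"F",np.array(s["contact_force"]),"w",round(s["gripper_width"],3));return s
E
python3 - <<'E'
from h import *
L=np.array([[50,155,70],[-50,155,70],[50,60,70],[-50,60,70],[50,-160,8],[-50,-160,8]])/1e3
T=np.array([t1(*p) for p in[(50,53),(34,170),(161,62),(151,177),(425,103),(417,206)]])
S=np.array([s1(*p) for p in[(130,27),(37,77),(201,80),(104,135),(367,281),(283,338)]])
def W(p): return R.from_euler('z',p[2]).apply(L)+[p[0],p[1],0]
def fit(ns):
    f=lambda p:np.concatenate([(proj(n,W(p))-{'top':T,'scene':S}[n]).ravel() for n in ns])
    r=least_squares(f,[.4,0,0],loss='soft_l1');print(ns,r.x,np.degrees(r.x[2]));return r.x,f(r.x).reshape(-1,2)
for ns in(['top'],['scene'],['top','scene']): x,e=fit(ns)
print(e)
print("cup",ray('top',t1(707,206),.052),ray('scene',s1(514.5,487),.052))
print("orange",ray('top',t1(583,200),.052),ray('scene',s1(414,405),.052))
print("pin",ray('top',t1(501,253),.063),ray('scene',s1(297,378),.063))
print("grip top",ray('top',t1(363,130),.096),ray('scene',s1(288,196),.096))
def F(q): return R.from_euler('z',x[2]).apply(q)+[x[0],x[1],0]
print("bay",F([0,.02,.008]),"grip",F([0,-.125,.077]))
s=st();print(R.from_quat(np.roll(s['tool_rot'],-1)).as_matrix(),s['joint_pos'])
E
```

```text
['top'] [ 0.5229  0.0206 -0.0762] -4.365313988773449
['scene'] [ 0.5253  0.022  -0.0776] -4.447686046002564
['top', 'scene'] [ 0.5238  0.0209 -0.0759] -4.347512583863615
[[-0.2679 -0.2948]
 [-0.119  -0.3442]
 [ 0.1241 -0.4188]
 [-0.9929  0.1245]
 [ 0.5969 -1.9589]
 [ 0.014   0.4916]
 [ 0.7236 -0.0006]
 [-0.7542  0.7691]
 [-0.0439  0.4527]
 [-0.7645  0.7112]
 [ 2.9007 -0.9136]
 [-1.0963  0.9183]]
cup [ 0.4576 -0.3829  0.052 ] [ 0.4571 -0.3823  0.052 ]
orange [ 0.4626 -0.2782  0.052 ] [ 0.4621 -0.2806  0.052 ]
pin [ 0.4164 -0.2095  0.063 ] [ 0.416  -0.2085  0.063 ]
grip top [ 0.5139 -0.0968  0.096 ] [ 0.518 -0.094  0.096]
bay [0.5254 0.0408 0.008 ] grip [ 0.5144 -0.1038  0.077 ]
0.1 pos [0.2116 0.5875 0.2302] rot [-0.0003  0.1721  0.9851 -0.0009] F [-0.5564  0.0736 -0.3819] w 0.999
[[-0.9408  0.339  -0.0008]
 [ 0.339   0.9408 -0.0017]
 [ 0.0002 -0.0019 -1.    ]] [ 1.1059  0.0533  1.6141  0.      1.476  -0.119 ]
```

The cup is at about (0.457, −0.383). The fixture origin is at (0.524, 0.021) with yaw −4.35°. I'm moving toward the cup and turning the jaws to the fixture's x axis.

Call:
{"method": "jog_arm", "body": {
  "targets": [
    [-0.028,-0.03,0,7],
    [-0.056,-0.06,0,14],
    [-0.084,-0.09,0,21],
    [-0.112,-0.12,0,28],
    [-0.14,-0.15,0,35]
  ],
  "fingers": 1
}}

```text
time: 0.52
tool_pos: [0.2927, 0.3976, 0.2306]
tool_rot: [-0.0, 0.463, 0.887, -0.0]
contact_force: [1.0, 0.1, 1.3]
gripper_width: 1.0
```

Call:
{"method": "jog_arm", "body": {
  "targets": [
    [-0.0395,-0.0084,0,7],
    [-0.079,-0.0168,0,14],
    [-0.1185,-0.0252,0,21],
    [-0.158,-0.0336,0,28],
    [-0.1975,-0.042,0,35]
  ]
}}

```text
time: 0.93
tool_pos: [0.3722, 0.2119, 0.2309]
tool_rot: [0.0, 0.708, 0.706, -0.0]
contact_force: [1.0, 0.3, 1.4]
gripper_width: 1.0
```

```bash
cat >> h.py <<'E'
def to(p,yaw=-4.35):
    "tool-frame shift and turn from measured pose to world p, tool y axis at yaw deg"
    s=st();M=R.from_quat(np.roll(s["tool_rot"],-1)).as_matrix()
    a=np.degrees(np.arctan2(M[1,1],M[0,1]));print("shift",M.T@(np.array(p)-s["tool_pos"]),"turn",(a-yaw+180)%360-180,"tilt",M[:,2])
E
python3 - <<'E'
from h import *
to([.457,-.3825,.12])
E
```

```text
0.93 pos [0.3722 0.2119 0.2309] rot [ 0.      0.7079  0.7063 -0.    ] F [1.0345 0.2614 1.4317] w 1.0
shift [-0.5942  0.0862  0.111 ] turn 4.218849654940158 tilt [ 0.     -0.0001 -1.    ]
```

Call:
{"method": "jog_arm", "body": {
  "targets": [
    [-0.039,0.01,0,4.2],
    [-0.078,0.02,0,4.2],
    [-0.117,0.03,0,4.2],
    [-0.156,0.035,0,4.2],
    [-0.195,0.04,0,4.2]
  ]
}}

```text
time: 1.35
tool_pos: [0.4125, 0.017, 0.231]
tool_rot: [-0.0, 0.731, 0.682, 0.0]
contact_force: [0.4, 0.3, 0.8]
gripper_width: 1.001
```

Call:
{"method": "jog_arm", "body": {
  "targets": [
    [-0.04,0.005,0,0],
    [-0.08,0.01,0,0],
    [-0.12,0.015,0,0],
    [-0.16,0.02,0,0],
    [-0.2,0.02,0,0]
  ]
}}

```text
time: 1.77
tool_pos: [0.4184, -0.184, 0.2309]
tool_rot: [-0.0, 0.732, 0.682, 0.0]
contact_force: [-0.0, 0.5, -0.4]
gripper_width: 1.001
```

```bash
python3 - <<'E'
from h import *
to([.457,-.3825,.12])
E
```

```text
1.77 pos [ 0.4184 -0.184   0.2309] rot [-0.      0.7315  0.6818  0.0001] F [-0.0049  0.4645 -0.4384] w 1.001
shift [-0.1953  0.0524  0.1109] turn 0.32102486035051925 tilt [ 0.0002  0.0002 -1.    ]
```

Call:
{"method": "jog_arm", "body": {
  "targets": [
    [-0.039,0.0105,0,0],
    [-0.078,0.021,0,0],
    [-0.117,0.031,0,0],
    [-0.157,0.042,0,0],
    [-0.1955,0.0525,0,0.3]
  ]
}}

```text
time: 2.18
tool_pos: [0.4571, -0.3827, 0.2305]
tool_rot: [-0.0, 0.733, 0.68, 0.0]
contact_force: [0.9, -0.0, 0.4]
gripper_width: 0.997
```

Call:
{"method": "jog_arm", "body": {
  "targets": [
    [0,0,0.03,0],
    [0,0,0.06,0],
    [0,0,0.09,0],
    [0,0,0.11,0],
    [0,0,0.11,0]
  ]
}}

```text
time: 2.6
tool_pos: [0.4544, -0.3776, 0.1145]
tool_rot: [-0.006, 0.733, 0.68, -0.0]
contact_force: [-1.0, -0.0, -0.9]
gripper_width: 1.0
```

```bash
python3 - <<'E'
from h import *
to([.457,-.3825,.016])
a=cams.grab_frame("top")[185:260,270:370,::-1];b=cams.grab_frame("scene")[200:300,255:375,::-1]
f=lambda i:cv2.resize(i,(400,400*i.shape[0]//i.shape[1]),interpolation=cv2.INTER_CUBIC)
a,b=f(a),f(b);h=max(len(a),len(b));P=lambda i:cv2.copyMakeBorder(i,0,h-len(i),0,0,0)
cv2.imwrite("pics/p5.png",np.hstack([P(a),P(b)]))
E
```

```text
2.6 pos [ 0.4544 -0.3776  0.1145] rot [-0.0059  0.7333  0.6799 -0.    ] F [-0.9943 -0.0395 -0.9056] w 1.0
shift [-0.0055  0.0038  0.0984] turn 0.023308825950380196 tilt [-0.0081  0.0086 -0.9999]
```

View pics/p5.png

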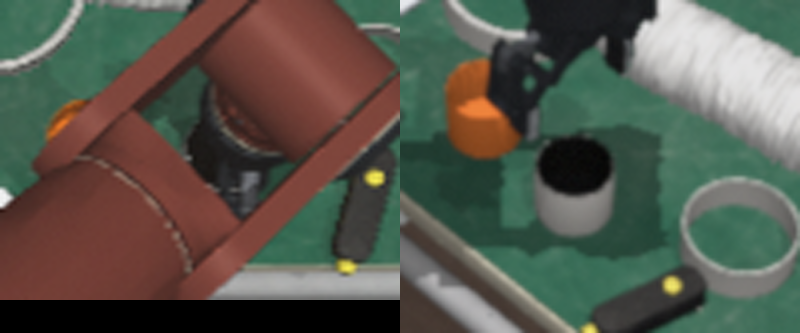

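The top view is blocked by the arm; in the scene view the cup stands between the open fingers, below them. I'm letting the arm settle and re‑reading the pose.

Call:
{"method": "jog_arm", "body": {
  "targets": [
    [0,0,0,0],
    [0,0,0,0]
  ]
}}

```text
time: 2.87
tool_pos: [0.4586, -0.3818, 0.124]
tool_rot: [0.002, 0.733, 0.68, -0.0]
contact_force: [-0.1, -0.5, 0.8]
gripper_width: 0.999
```

```bash
python3 - <<'E'
from h import *
to([.457,-.3825,.016]);print(manip.state()["joint_pos"],manip.state()["joint_vel"])
E
```

```text
2.87 pos [ 0.4586 -0.3818  0.124 ] rot [ 0.0021  0.7332  0.6801 -0.    ] F [-0.0923 -0.5261  0.842 ] w 0.999
shift [-0.0005 -0.0019  0.108 ] turn 0.045894885592645096 tilt [ 0.0029 -0.0031 -1.    ]
[-0.8189  0.0724  1.7771 -0.      1.2878 -0.7437] [ 0.0004 -0.0044  0.0003  0.0011 -0.0011 -0.0019]
```

Call:
{"method": "jog_arm", "body": {
  "targets": [
    [0,0,0.012,0],
    [0,0,0.025,0],
    [0,0,0.038,0],
    [0,0,0.049,0],
    [0,0,0.057,0]
  ]
}}

```text
time: 3.28
tool_pos: [0.4564, -0.3796, 0.0614]
tool_rot: [-0.002, 0.733, 0.68, -0.0]
contact_force: [0.5, 0.4, -0.5]
gripper_width: 1.002
```

Call:
{"method": "jog_arm", "body": {
  "targets": [
    [0,0,0.012,0],
    [0,0,0.024,0],
    [0,0,0.036,0],
    [0,0,0.044,0],
    [0,0,0.047,0]
  ]
}}

```text
time: 3.7
tool_pos: [0.4566, -0.3797, 0.015]
tool_rot: [-0.002, 0.733, 0.68, -0.0]
contact_force: [-0.7, 0.2, -0.0]
gripper_width: 1.001
```

Call:
{"method": "jog_arm", "body": {
  "targets": [
    [0,0,0,0],
    [0,0,0,0],
    [0,0,0,0]
  ]
}}

```text
time: 3.95
tool_pos: [0.458, -0.3812, 0.0181]
tool_rot: [0.001, 0.733, 0.68, -0.0]
contact_force: [-0.1, 0.1, 0.0]
gripper_width: 0.999
```

```bash
python3 - <<'E'
from h import *
to([.457,-.3825,.016])
b=cams.grab_frame("scene")[200:300,255:375,::-1]
cv2.imwrite("pics/p6.png",cv2.resize(b,None,fx=6,fy=6,interpolation=cv2.INTER_CUBIC))
E
```

```text
3.95 pos [ 0.458  -0.3812  0.0181] rot [ 0.0008  0.7332  0.68   -0.    ] F [-0.0809  0.0802  0.0088] w 0.999
shift [-0.0014 -0.0009  0.0021] turn 0.036578763845255935 tilt [ 0.001  -0.0011 -1.    ]
```

View pics/p6.png

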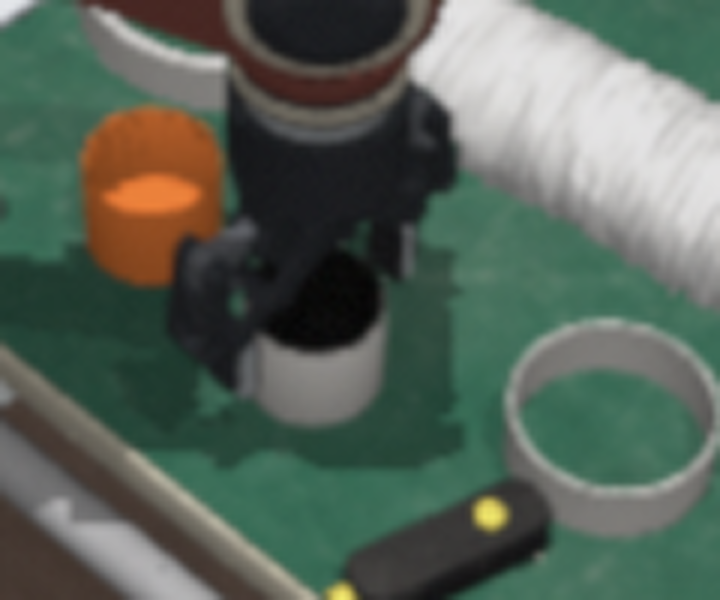

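The fingers straddle the cup: near finger at crop (240,330), far finger at (400,240), cup at (320,330). I'm closing.

Call:
{"method": "jog_arm", "body": {
  "targets": [
    [-0.001,0,0.001,0],
    [-0.001,0,0.001,0],
    [-0.001,0,0.001,0],
    [-0.001,0,0.001,0],
    [-0.001,0,0.001,0]
  ],
  "fingers": 0
}}

```text
time: 4.42
tool_pos: [0.458, -0.3824, 0.0173]
tool_rot: [0.001, 0.733, 0.68, -0.0]
contact_force: [-0.7, -0.1, 4.6]
gripper_width: 0.709
```

Call:
{"method": "jog_arm", "body": {
  "targets": [
    [0,0,0,0],
    [0,0,0,0],
    [0,0,0,0],
    [0,0,0,0],
    [0,0,0,0]
  ]
}}

```text
time: 4.83
tool_pos: [0.4579, -0.3823, 0.0173]
tool_rot: [0.001, 0.733, 0.68, -0.0]
contact_force: [1.4, -0.1, 6.0]
gripper_width: 0.712
```

Call:
{"method": "jog_arm", "body": {
  "targets": [
    [0,0,-0.008,0],
    [0,0,-0.02,0],
    [0,0,-0.04,0],
    [0,0,-0.06,0],
    [0,0,-0.08,0]
  ]
}}

```text
time: 5.25
tool_pos: [0.4569, -0.381, 0.097]
tool_rot: [-0.001, 0.733, 0.68, 0.0]
contact_force: [-0.1, -0.3, -1.6]
gripper_width: 0.714
```

Call:
{"method": "jog_arm", "body": {
  "targets": [
    [0,0,-0.02,0],
    [0,0,-0.035,0],
    [0,0,-0.04,0],
    [0,0,-0.04,0],
    [0,0,-0.04,0]
  ]
}}

```text
time: 5.67
tool_pos: [0.4571, -0.3813, 0.1358]
tool_rot: [-0.0, 0.733, 0.68, 0.0]
contact_force: [-0.1, 0.5, -1.4]
gripper_width: 0.71
```

```bash
python3 - <<'E'
from h import *
to([.5254,.0408,.14])
b=cams.grab_frame("scene")[120:300,170:370,::-1]
cv2.imwrite("pics/p7.png",cv2.resize(b,None,fx=3.3,fy=3.3,interpolation=cv2.INTER_CUBIC))
a=cams.grab_frame("top")[160:250,130:280,::-1]
cv2.imwrite("pics/p7t.png",cv2.resize(a,None,fx=5.3,fy=5.3,interpolation=cv2.INTER_CUBIC))
E
```

```text
5.67 pos [ 0.4571 -0.3813  0.1358] rot [-0.0004  0.7332  0.68    0.    ] F [-0.093   0.4599 -1.4479] w 0.71
shift [ 0.426   0.0364 -0.004 ] turn 0.040311943331147404 tilt [-0.0006  0.0006 -1.    ]
```

View pics/p7.png

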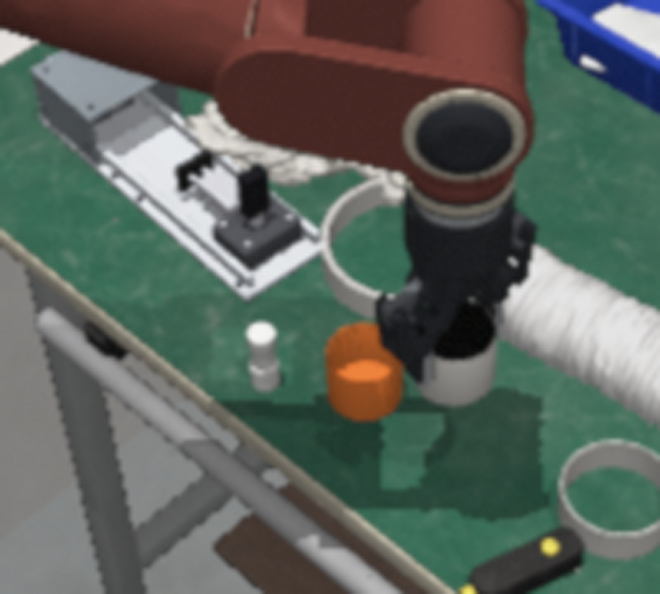

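The cup is lifted (crop (455,350)). Before placing it I want the fixture's axis more exactly, so I'm enlarging the unobstructed first top picture once more.

```bash
python3 - <<'E'
import cv2
a=cv2.imread("pics/top0.png")[170:230,135:255];cv2.imwrite("pics/t8.png",cv2.resize(a,None,fx=6.6,fy=6.6,interpolation=cv2.INTER_CUBIC))
E
```

```text
(no output)
```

View pics/t8.png

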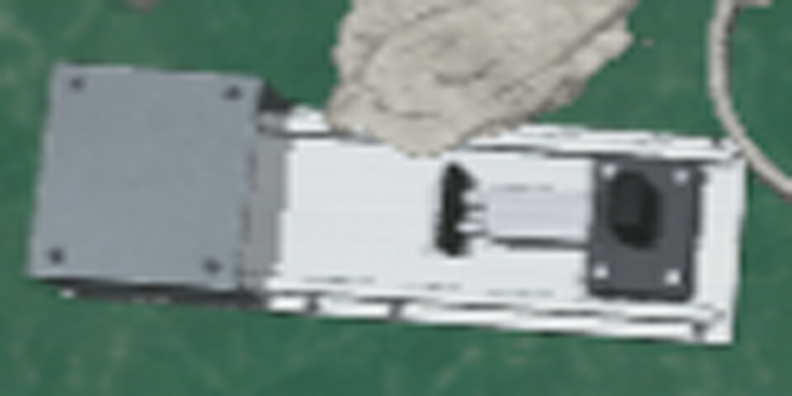

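```bash
python3 - <<'E'
from h import *
L=np.array([[50,155,70],[-50,155,70],[50,60,70],[-50,60,70],[-50,-160,8],[33,-100,35],[33,-150,35],[-33,-150,35],[-33,-100,35],[20,-32,49],[-20,-32,49]])/1e3
t8=lambda u,v:crop(u,v,135,170,6.6)
T=np.array([t8(*p) for p in[(55,64),(30,275),(265,78),(240,288),(733,343),(595,157),(703,167),(692,300),(587,292),(445,165),(437,252)]])
S=np.array([s1(*p) for p in[(130,27),(37,77),(201,80),(104,135),(283,338)]])
W=lambda p:R.from_euler('z',p[2]).apply(L)+[p[0],p[1],0]
ft=lambda p:proj('top',W(p))-T
fs=lambda p:proj('scene',W(p)[:5])-S
for f in(lambda p:ft(p).ravel(),lambda p:fs(p).ravel(),lambda p:np.r_[ft(p).ravel(),fs(p).ravel()]):
    r=least_squares(f,[.5,0,0],loss='soft_l1',f_scale=.5);p=r.x;print(p,np.degrees(p[2]))
    F=lambda q:R.from_euler('z',p[2]).apply(q)+[p[0],p[1],0]
    print(" bay",F([0,.02,.008]),"grip",F([0,-.125,.077]))
print(ft(p).T);print(fs(p).T)
print("grip top",ray('top',t8(632,205),.096))
I=R.from_euler('z',-p[2]).apply(ray('top',t8(632,205),.096)-[p[0],p[1],0]);print(I,R.from_euler('z',-p[2]).apply(ray('scene',s1(288,196),.096)-[p[0],p[1],0]))
E
```

```text
[ 0.5245  0.027  -0.0745] -4.2708774317778575
 bay [0.5259 0.047  0.008 ] grip [ 0.5151 -0.0976  0.077 ]
[ 0.527   0.022  -0.0649] -3.721242419684481
 bay [0.5283 0.0419 0.008 ] grip [ 0.5188 -0.1028  0.077 ]
[ 0.525   0.0233 -0.0739] -4.232335594018009
 bay [0.5264 0.0432 0.008 ] grip [ 0.5157 -0.1014  0.077 ]
[[-0.4646 -0.9154 -1.0529 -1.1028 -0.8636  2.4513  2.1224  1.9034  1.6459
   2.1426  2.0044]
 [-0.4706  0.0091 -0.2774  0.3895  0.3546 -0.4621 -0.7882 -0.0226 -0.0113
  -0.1257 -0.5108]]
[[ 0.4081 -1.0161 -0.3368 -0.9988 -1.269 ]
 [-0.468   0.3074 -0.0704  0.1921  0.2444]]
grip top [ 0.5143 -0.0964  0.096 ]
[-0.0018 -0.1201  0.096 ] [ 0.0017 -0.1175  0.096 ]
```

The jaw stands about 7 mm forward of fully back, so the fixture pose comes from the hood and plate: origin (0.5245, 0.0215), yaw −4.3°. I'll place the cup at fixture y ≈ 28 mm, clear of the rag tip, at world (0.5266, 0.0495).

Call:
{"method": "jog_arm", "body": {
  "targets": [
    [0.02,0,-0.005,0],
    [0.05,0,-0.012,0],
    [0.085,0,-0.02,0],
    [0.12,0,-0.025,0],
    [0.155,0,-0.025,0]
  ]
}}

```text
time: 6.18
tool_pos: [0.4689, -0.2258, 0.1611]
tool_rot: [-0.0, 0.734, 0.68, 0.0]
contact_force: [1.3, -0.2, -0.0]
gripper_width: 0.709
```

Call:
{"method": "jog_arm", "body": {
  "targets": [
    [0.035,0,0,0],
    [0.07,0.005,0,0],
    [0.105,0.01,0,0],
    [0.14,0.015,0,0],
    [0.175,0.02,0,0]
  ]
}}

```text
time: 6.6
tool_pos: [0.5013, -0.0522, 0.1598]
tool_rot: [-0.001, 0.733, 0.68, -0.001]
contact_force: [0.3, -0.7, -1.3]
gripper_width: 0.714
```

Call:
{"method": "jog_arm", "body": {
  "targets": [
    [0.03,0.005,0,0],
    [0.06,0.01,0,0],
    [0.085,0.015,0,0],
    [0.1,0.0165,0,0],
    [0.105,0.0165,0,0]
  ]
}}

```text
time: 7.02
tool_pos: [0.5259, 0.0515, 0.1597]
tool_rot: [-0.001, 0.732, 0.681, -0.001]
contact_force: [0.4, -0.7, -1.1]
gripper_width: 0.709
```

Call:
{"method": "jog_arm", "body": {
  "targets": [
    [0,0,0,0],
    [0,0,0,0],
    [0,0,0,0]
  ]
}}

```text
time: 7.27
tool_pos: [0.5261, 0.0484, 0.1607]
tool_rot: [-0.0, 0.734, 0.68, -0.001]
contact_force: [-0.1, 0.2, -1.0]
gripper_width: 0.713
```

```bash
python3 - <<'E'
from h import *
to([.5266,.0495,.0263])
b=cams.grab_frame("scene")[100:220,160:300,::-1]
cv2.imwrite("pics/p9.png",cv2.resize(b,None,fx=5,fy=5,interpolation=cv2.INTER_CUBIC))
E
```

```text
7.27 pos [0.5261 0.0484 0.1607] rot [-0.0002  0.7336  0.6796 -0.0005] F [-0.0542  0.1764 -0.9629] w 0.713
shift [0.0012 0.0005 0.1344] turn -0.026887192544478467 tilt [-0.001  -0.0004 -1.    ]
```

View pics/p9.png

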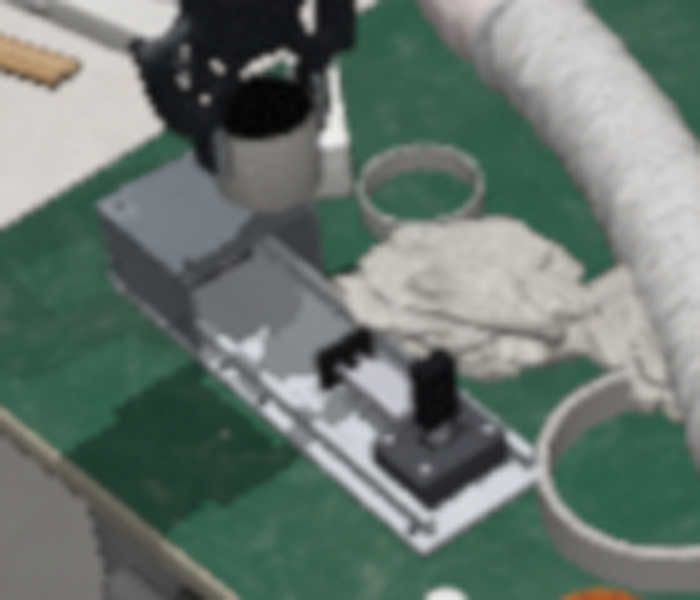

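The held cup (crop (268,145)) is in front of the hood's mouth and above the channel; the rag lies flat behind the far wall. I'm descending in steps and watching the force.

Call:
{"method": "jog_arm", "body": {
  "targets": [
    [0.001,0.0005,0.015,0],
    [0.001,0.0005,0.035,0],
    [0.001,0.0005,0.055,0],
    [0.001,0.0005,0.075,0],
    [0.001,0.0005,0.09,0]
  ]
}}

```text
time: 7.73
tool_pos: [0.5262, 0.0492, 0.0696]
tool_rot: [-0.001, 0.734, 0.679, -0.001]
contact_force: [0.5, 0.1, -1.8]
gripper_width: 0.711
```

Call:
{"method": "jog_arm", "body": {
  "targets": [
    [0,0,0.006,0],
    [0,0,0.012,0],
    [0,0,0.015,0],
    [0,0,0.015,0],
    [0,0,0.015,0]
  ]
}}

```text
time: 8.15
tool_pos: [0.5278, 0.0501, 0.0572]
tool_rot: [0.001, 0.733, 0.68, 0.001]
contact_force: [0.5, 0.0, -0.1]
gripper_width: 0.712
```

```bash
python3 - <<'E'
from h import *
to([.5266,.0495,.0263])
b=cams.grab_frame("scene")[120:200,170:270,::-1]
cv2.imwrite("pics/p10.png",cv2.resize(b,None,fx=7,fy=7,interpolation=cv2.INTER_CUBIC))
E
```

```text
8.15 pos [0.5278 0.0501 0.0572] rot [0.0005 0.7333 0.6799 0.0005] F [ 0.4964  0.0015 -0.144 ] w 0.712
shift [-0.0007 -0.0012  0.0309] turn 0.02168947311588454 tilt [ 0.0015 -0.0001 -1.    ]
```

View pics/p10.png

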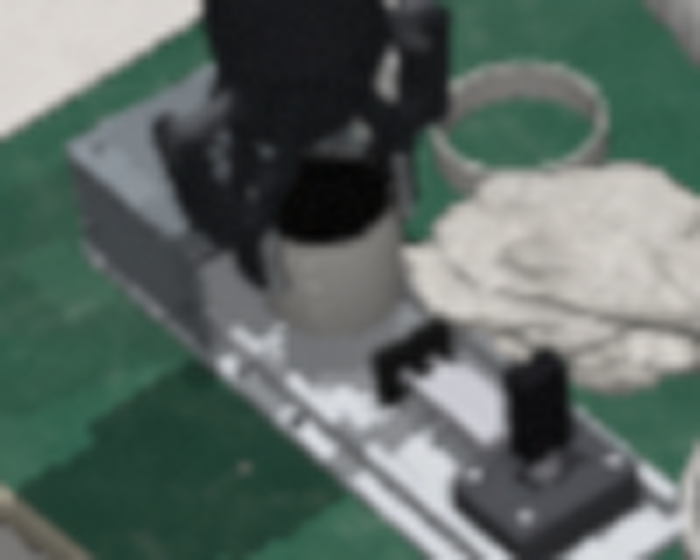

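The cup (crop (335,250)) hangs just above the channel, between the walls and clear of the rag and pad. I'm going down.

Call:
{"method": "jog_arm", "body": {
  "targets": [
    [0,-0.0005,0.005,0],
    [0,-0.001,0.01,0],
    [0,-0.001,0.015,0],
    [0,-0.001,0.019,0],
    [0,-0.001,0.02,0]
  ]
}}

```text
time: 8.62
tool_pos: [0.5252, 0.0505, 0.035]
tool_rot: [-0.001, 0.733, 0.68, -0.001]
contact_force: [-0.4, -0.1, -1.1]
gripper_width: 0.71
```

Call:
{"method": "jog_arm", "body": {
  "targets": [
    [0,0,0.003,0],
    [0,0,0.006,0],
    [0,0,0.008,0],
    [0,0,0.009,0],
    [0,0,0.009,0]
  ]
}}

```text
time: 9.03
tool_pos: [0.5259, 0.0504, 0.027]
tool_rot: [-0.0, 0.733, 0.68, -0.0]
contact_force: [-0.3, 0.1, -1.3]
gripper_width: 0.71
```

Call:
{"method": "jog_arm", "body": {
  "targets": [
    [0,0,0,0],
    [0,0,0.001,0],
    [0,0,0.001,0],
    [0,0,0.001,0]
  ]
}}

```text
time: 9.37
tool_pos: [0.5261, 0.0504, 0.0264]
tool_rot: [0.0, 0.733, 0.68, 0.0]
contact_force: [-0.4, -0.4, -0.3]
gripper_width: 0.711
```

Call:
{"method": "jog_arm", "body": {
  "targets": [
    [0,0,0.0005,0],
    [0,0,0.0005,0],
    [0,0,0.0005,0]
  ]
}}

```text
time: 9.62
tool_pos: [0.5261, 0.0504, 0.0258]
tool_rot: [-0.0, 0.733, 0.68, -0.0]
contact_force: [-0.5, 0.4, -0.6]
gripper_width: 0.711
```

Call:
{"method": "jog_arm", "body": {
  "targets": [
    [0,0,0,0],
    [0,0,0,0],
    [0,0,0,0],
    [0,0,0,0],
    [0,0,0,0]
  ],
  "fingers": 0.9
}}

```text
time: 10.03
tool_pos: [0.5262, 0.0504, 0.0259]
tool_rot: [0.0, 0.733, 0.68, 0.0]
contact_force: [0.3, 0.0, 0.2]
gripper_width: 0.899
```

Call:
{"method": "jog_arm", "body": {
  "targets": [
    [0,0,-0.005,0],
    [0,0,-0.015,0],
    [0,0,-0.03,0],
    [0,0,-0.045,0],
    [0,0,-0.06,0]
  ]
}}

```text
time: 10.45
tool_pos: [0.5263, 0.0504, 0.0874]
tool_rot: [0.0, 0.733, 0.68, 0.0]
contact_force: [-0.5, -0.5, 0.0]
gripper_width: 0.903
```

Call:
{"method": "jog_arm", "body": {
  "targets": [
    [0,0,-0.02,0],
    [0,0,-0.04,0],
    [0,0,-0.05,0],
    [0,0,-0.055,0]
  ]
}}

```text
time: 10.78
tool_pos: [0.5275, 0.0503, 0.1439]
tool_rot: [0.002, 0.733, 0.68, 0.002]
contact_force: [1.0, -1.0, 0.0]
gripper_width: 0.897
```

```bash
python3 - <<'E'
from h import *
to([.5155,-.094,.14],-4.3)
b=cams.grab_frame("scene")[120:220,170:290,::-1]
cv2.imwrite("pics/p11.png",cv2.resize(b,None,fx=6,fy=6,interpolation=cv2.INTER_CUBIC))
E
```

```text
10.78 pos [0.5275 0.0503 0.1439] rot [0.0017 0.7332 0.68   0.0017] F [ 0.9771 -1.0321  0.0175] w 0.897
shift [-0.1448 -0.0012  0.0039] turn -0.012751844918426514 tilt [ 0.0047 -0.0002 -1.    ]
```

View pics/p11.png

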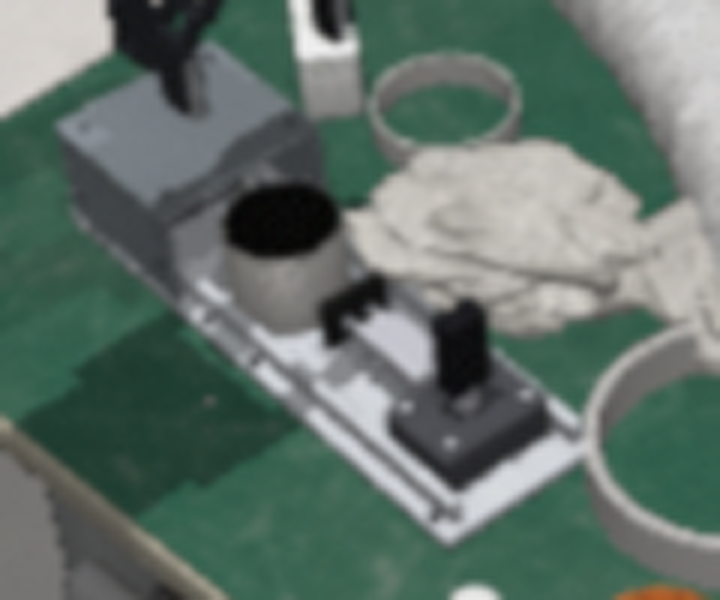

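The cup stands upright, released, in the bay (rim centre at crop (284,218)); grip top at about (460,312). One picture is left. I'm checking positions and then going to the grip.

```bash
python3 - <<'E'
from h import *
inv=lambda w:R.from_euler('z',4.3,degrees=True).apply(w-np.array([.5245,.0215,0]))
c=lambda u,v:crop(u,v,170,120,6)
w=ray('scene',c(284,218),.060);print("cup",w,inv(w))
for uv in((460,312),):
    w=ray('scene',c(*uv),.096);print("grip",w,inv(w))
w=ray('scene',c(325,313),.049);print("pad",w,inv(w))
E
```

```text
cup [0.528  0.0504 0.06  ] [0.0014 0.0291 0.06  ]
grip [ 0.5185 -0.0927  0.096 ] [ 0.0026 -0.1143  0.096 ]
pad [ 0.5033 -0.0068  0.049 ] [-0.019  -0.0298  0.049 ]
```

Call:
{"method": "jog_arm", "body": {
  "targets": [
    [-0.02,0,0,0],
    [-0.05,0,0,0],
    [-0.08,0,0,0],
    [-0.11,0,0,0],
    [-0.13,0,0,0]
  ],
  "fingers": 0.65
}}

```text
time: 11.25
tool_pos: [0.5152, -0.0811, 0.1395]
tool_rot: [-0.001, 0.734, 0.68, -0.001]
contact_force: [-0.1, 0.2, 0.8]
gripper_width: 0.649
```

Call:
{"method": "jog_arm", "body": {
  "targets": [
    [-0.01,0,0,0],
    [-0.014,0,0,0],
    [-0.014,0,0,0],
    [-0.014,0,0,0],
    [-0.014,0,0,0]
  ]
}}

```text
time: 11.67
tool_pos: [0.5152, -0.0921, 0.1405]
tool_rot: [-0.0, 0.733, 0.68, 0.0]
contact_force: [-0.6, 0.3, 0.6]
gripper_width: 0.65
```

Call:
{"method": "jog_arm", "body": {
  "targets": [
    [-0.002,0.001,0.01,0],
    [-0.002,0.001,0.025,0],
    [-0.002,0.001,0.04,0],
    [-0.002,0.001,0.055,0],
    [-0.002,0.001,0.065,0]
  ]
}}

```text
time: 12.08
tool_pos: [0.5151, -0.0943, 0.0734]
tool_rot: [-0.001, 0.733, 0.68, -0.001]
contact_force: [-0.0, -0.2, 0.0]
gripper_width: 0.654
```

Call:
{"method": "jog_arm", "body": {
  "targets": [
    [0,0,0.005,0],
    [0,0,0.01,0],
    [0,0,0.013,0],
    [0,0,0.013,0],
    [0,0,0.013,0]
  ]
}}

```text
time: 12.5
tool_pos: [0.5165, -0.0954, 0.0633]
tool_rot: [0.0, 0.733, 0.68, 0.0]
contact_force: [-0.1, -0.7, -0.0]
gripper_width: 0.65
```

Call:
{"method": "jog_arm", "body": {
  "targets": [
    [0,0,0,0],
    [0,0,0,0],
    [0,0,0,0],
    [0,0,0,0],
    [0,0,0,0]
  ],
  "fingers": 0
}}

```text
time: 12.92
tool_pos: [0.5173, -0.0955, 0.0638]
tool_rot: [0.001, 0.733, 0.68, 0.001]
contact_force: [4.2, -0.1, 0.9]
gripper_width: 0.294
```

Call:
{"method": "jog_arm", "body": {
  "targets": [
    [0,0,0,0],
    [0,0,0,0],
    [0,0,0,0],
    [0,0,0,0],
    [0,0,0,0]
  ]
}}

```text
time: 13.33
tool_pos: [0.5173, -0.0955, 0.0638]
tool_rot: [0.001, 0.733, 0.68, 0.001]
contact_force: [4.9, 1.1, 2.7]
gripper_width: 0.295
```

Gripped at the right width. I'm sliding the jaw along tool +x.

Call:
{"method": "jog_arm", "body": {
  "targets": [
    [0.002,0,0,0],
    [0.005,0,0,0],
    [0.008,0,0,0],
    [0.011,0,0,0],
    [0.014,0,0,0]
  ]
}}

```text
time: 13.75
tool_pos: [0.5181, -0.0853, 0.0639]
tool_rot: [0.004, 0.733, 0.68, -0.002]
contact_force: [4.2, -14.9, -0.1]
gripper_width: 0.29
```

Call:
{"method": "jog_arm", "body": {
  "targets": [
    [0.003,0,0,0],
    [0.006,0,0,0],
    [0.009,0,0,0],
    [0.011,0,0,0],
    [0.013,0,0,0]
  ]
}}

```text
time: 14.17
tool_pos: [0.519, -0.0725, 0.0638]
tool_rot: [0.004, 0.733, 0.68, -0.002]
contact_force: [3.0, -15.7, 0.7]
gripper_width: 0.293
```

Call:
{"method": "jog_arm", "body": {
  "targets": [
    [0.003,0,0,0],
    [0.006,0,0,0],
    [0.009,0,0,0],
    [0.012,0,0,0],
    [0.015,0,0,0]
  ]
}}

```text
time: 14.58
tool_pos: [0.5201, -0.0576, 0.0639]
tool_rot: [0.004, 0.733, 0.68, -0.002]
contact_force: [2.0, -15.5, 0.1]
gripper_width: 0.296
```

Call:
{"method": "jog_arm", "body": {
  "targets": [
    [0.003,0,0,0],
    [0.006,0,0,0],
    [0.009,0,0,0],
    [0.012,0,0,0],
    [0.015,0,0,0]
  ]
}}

```text
time: 15.0
tool_pos: [0.5212, -0.0426, 0.0638]
tool_rot: [0.004, 0.733, 0.68, -0.002]
contact_force: [2.8, -16.4, 1.1]
gripper_width: 0.295
```

Call:
{"method": "jog_arm", "body": {
  "targets": [
    [0.001,0,0,0],
    [0.002,0,0,0],
    [0.003,0,0,0],
    [0.004,0,0,0],
    [0.005,0,0,0]
  ]
}}

```text
time: 15.42
tool_pos: [0.5216, -0.0376, 0.0638]
tool_rot: [0.004, 0.733, 0.68, -0.002]
contact_force: [2.8, -14.7, 1.2]
gripper_width: 0.295
```

Call:
{"method": "jog_arm", "body": {
  "targets": [
    [0.001,0,0,0],
    [0.002,0,0,0],
    [0.003,0,0,0],
    [0.004,0,0,0],
    [0.005,0,0,0]
  ]
}}

```text
time: 15.83
tool_pos: [0.5219, -0.0326, 0.0638]
tool_rot: [0.004, 0.733, 0.68, -0.002]
contact_force: [2.6, -15.4, 2.4]
gripper_width: 0.295
```

Call:
{"method": "jog_arm", "body": {
  "targets": [
    [0.001,0,0,0],
    [0.002,0,0,0],
    [0.003,0,0,0],
    [0.004,0,0,0],
    [0.005,0,0,0]
  ]
}}

```text
time: 16.25
tool_pos: [0.5223, -0.0276, 0.0638]
tool_rot: [0.004, 0.733, 0.68, -0.002]
contact_force: [2.1, -15.4, 1.8]
gripper_width: 0.293
```

Call:
{"method": "jog_arm", "body": {
  "targets": [
    [0.001,0,0,0],
    [0.002,0,0,0],
    [0.003,0,0,0],
    [0.004,0,0,0],
    [0.005,0,0,0]
  ]
}}

```text
time: 16.67
tool_pos: [0.5226, -0.0235, 0.0638]
tool_rot: [0.004, 0.733, 0.68, -0.003]
contact_force: [2.3, -18.3, 1.7]
gripper_width: 0.296
```

Call:
{"method": "jog_arm", "body": {
  "targets": [
    [0.0005,0,0,0],
    [0.001,0,0,0],
    [0.0015,0,0,0],
    [0.002,0,0,0]
  ]
}}

```text
time: 17.0
tool_pos: [0.5227, -0.0222, 0.0638]
tool_rot: [0.005, 0.733, 0.68, -0.004]
contact_force: [0.6, -21.9, 2.0]
gripper_width: 0.29
```

Call:
{"method": "jog_arm", "body": {
  "targets": [
    [0.0003,0,0,0],
    [0.0003,0,0,0]
  ]
}}

```text
time: 17.17
tool_pos: [0.5228, -0.022, 0.0639]
tool_rot: [0.005, 0.733, 0.68, -0.004]
contact_force: [1.6, -21.4, 2.8]
gripper_width: 0.295
```

Call:
{"method": "jog_arm", "body": {
  "targets": [
    [0,0,0,0],
    [0,0,0,0]
  ]
}}

```text
time: 17.33
tool_pos: [0.5227, -0.0219, 0.0638]
tool_rot: [0.005, 0.733, 0.68, -0.004]
contact_force: [1.8, -21.4, 2.7]
gripper_width: 0.296
```

Spring load is about 6 N (21.4 N against a sliding baseline of 15.3 N). I'm easing off the push slightly, opening and rising.

Call:
{"method": "jog_arm", "body": {
  "targets": [
    [-0.0005,0,0,0],
    [-0.001,0,0,0],
    [-0.001,0,0,0]
  ]
}}

```text
time: 17.58
tool_pos: [0.5227, -0.022, 0.0638]
tool_rot: [0.004, 0.733, 0.68, -0.003]
contact_force: [2.2, -17.3, 1.5]
gripper_width: 0.292
```

Call:
{"method": "jog_arm", "body": {
  "targets": [
    [0,0,0,0],
    [0,0,0,0],
    [0,0,0,0],
    [0,0,0,0],
    [0,0,0,0]
  ],
  "fingers": 0.65
}}

```text
time: 18.0
tool_pos: [0.5215, -0.0168, 0.0624]
tool_rot: [-0.0, 0.733, 0.68, -0.0]
contact_force: [0.5, 0.4, 0.2]
gripper_width: 0.648
```

Call:
{"method": "jog_arm", "body": {
  "targets": [
    [0,0,-0.01,0],
    [0,0,-0.03,0],
    [0,0,-0.05,0],
    [0,0,-0.07,0],
    [0,0,-0.09,0]
  ]
}}

```text
time: 18.42
tool_pos: [0.5219, -0.0169, 0.1545]
tool_rot: [0.0, 0.733, 0.68, 0.0]
contact_force: [0.6, 0.4, -0.2]
gripper_width: 0.65
```

Call:
{"method": "jog_arm", "body": {
  "targets": [
    [-0.01,-0.01,-0.03,0],
    [-0.03,-0.02,-0.05,0],
    [-0.06,-0.04,-0.06,0],
    [-0.09,-0.05,-0.06,0],
    [-0.12,-0.05,-0.06,0]
  ]
}}

```text
time: 18.83
tool_pos: [0.4623, -0.1338, 0.2152]
tool_rot: [0.002, 0.733, 0.68, 0.001]
contact_force: [0.7, 0.4, 0.3]
gripper_width: 0.651
```

Call:
{"method": "jog_arm", "body": {
  "targets": [
    [0,0,0,0],
    [0,0,0,0],
    [0,0,0,0],
    [0,0,0,0]
  ]
}}

```text
time: 19.17
tool_pos: [0.4632, -0.1321, 0.2128]
tool_rot: [-0.0, 0.733, 0.68, 0.0]
contact_force: [0.2, 0.6, -0.8]
gripper_width: 0.648
```

```bash
python3 - <<'E'
from h import *
st()
b=cams.grab_frame("scene")[120:220,170:290,::-1]
cv2.imwrite("pics/p12.png",cv2.resize(b,None,fx=6,fy=6,interpolation=cv2.INTER_CUBIC))
E
```

```text
19.17 pos [ 0.4632 -0.1321  0.2128] rot [-0.0002  0.7328  0.6805  0.0001] F [ 0.2387  0.6395 -0.8064] w 0.648
```

View pics/p12.png

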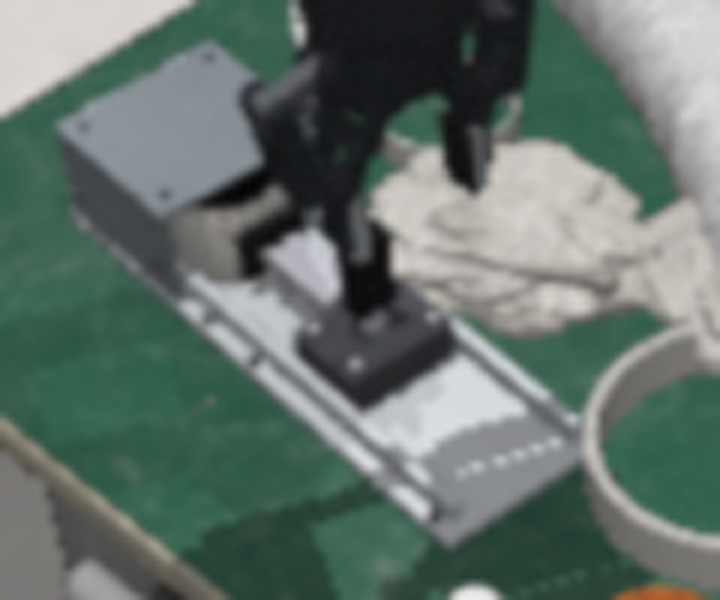

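```bash
python3 - <<'E'
from h import *
A=cv2.imread("pics/p11.png",0);B=cv2.imread("pics/p12.png",0)
c=lambda p:crop(*p,170,120,6)
w=lambda p:ray('scene',c(p),.035)
for a,b in(((390,415),(300,345)),((458,488),(368,405)),((548,405),(455,330))): print(np.linalg.norm(w(b)-w(a)))
# screw spots on the carriage by template match on near corner region
for (x,y,s) in((450,443,16),(408,408,14)):
    t=A[y-s:y+s,x-s:x+s];r=cv2.matchTemplate(B[300:420,270:480],t,cv2.TM_CCOEFF_NORMED);_,m,_,l=cv2.minMaxLoc(r)
    b=(l[0]+270+s,l[1]+300+s);print(m,b,np.linalg.norm(w(b)-w((x,y))))
E
```

```text
0.0683242686886543
0.07249088983494922
0.07112395320903359
0.9933471083641052 (355, 364) 0.07354231203379014
0.9719980955123901 (316, 329) 0.07410197978097523
```

The jaw's measured travel is 73.5–74.1 mm, against 73.5 mm of tool travel before release, so it did not shift when I let go. I'm handing in.

```bash
python3 -c "
from plant import manip
print(manip.job_done())"
```

```text
the job is handed in; nothing more can be done
None
```

The cup is clamped under the hood by the jaw's pad at about 6 N, and I handed the job in at about 19 s of the 59 s allowed. No verdict was reported.

- **Placing:** I stood the steel cup in the loading bay and let go. The picture showed it upright, at about x = +1 mm, y = +29 mm in the fixture's frame.
- **Clamping:** I slid the jaw by its grip until the force rose from a steady 15.3 N to 21.4 N. That means about 6 N on the cup, with the cup's centre at roughly y = 76 mm.
- **Last checks:** After letting go, the jaw's travel in the picture was 73.5–74.1 mm on two screw heads. The tool had moved 73.5 mm before release, so the jaw stayed put. The arm is clear of everything.

**Not certain or not matching:**
- The pad force is worked out from the wrist force, not measured directly.
- The final picture is partly blocked by the gripper; what shows of the cup is under the hood's mouth against the pad. The end stop itself cannot be seen.
- My coarse readings of the carriage corners gave 68–72 mm of travel, which I trust less than the screw heads.
- The jaw seemed to start about 7 mm forward of "fully back".
- The tool sprang about 5 mm forward when the fingers opened. The jaw did not follow.

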